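# Restock the spare-parts flow rack on the repair bench

## Robot

A 7-joint arm with a two-finger parallel gripper is mounted at the origin on the work surface. World frame = base frame: x ahead of the robot, y to its left, z up, the work surface at z = 0. Lengths are in mm, angles in rad, forces in N, time in s.
With the tool pointing down it reaches from about 425 to 800 mm from the base axis. Payload 8.3 kg.
Tool frame: the origin (TCP) lies on the centre line of the jaws, within the pads' length; the fingertips stand 22 mm ahead of it and the grasp point (between the pads) lies 3 mm ahead of it; z points along the fingers, y is the line along which they close (so a half turn about z gives the same grasp; the last joint's range is limited). The gripper opens to 85 mm and grips with 20 to 120 N. Pads are 22 mm wide; open, the fingers measure 114 mm over their backs; the gripper's body (76 mm by 85 mm) begins 54 mm behind the grasp point. The pads swing forward as they close: fully open they stand 13 mm farther back than shut.
Start: joints at [1.169, 0.383, 0.016, 1.37, -0.006, 1.388, -0.046], TCP at [207.758, -589.442, 253.279] pointing down, gripper open.
Joint ranges: [-2.95, 2.95], [-0.25, 2.06], [-1.52, 1.56], [0.18, 2.33], [-1.44, 4.58], [0.02, 2.06], [-3.01, 3.01]. Speed limits (rad/s): [2.39, 2.39, 3.01, 3.01, 3.14, 3.14, 3.14].

## Interface

Orientations are given as a unit quaternion [x, y, z, w].
In Python, from cell import sensors, eyes, ctrl gives the robot as it stands. The module is installed in compiled form; this text tells all that it offers.
- The arm moves only by the tool apply_moves, never from a script. Its argument "increments" is a list of rows, each a list of 3 entries, a list of its own where there are three numbers: the shift along the tool's x, y, z in m, then the turn, a rotation vector about the tool's x, y, z in rad, then the opening, from 0 (shut) to 1 (fully open). A call has 1 to 20 rows; each row is the pose to reach, as a shift and turn from the pose commanded when the call began, along the tool's axes at that moment; what a row does not reach only later rows make up. A row lasts 1/12 s, in which the tool goes at most 41.7 mm and 7.16 degrees, less where a joint would pass 70% of its speed; a pose out of reach is approached as far as the arm can. A call with a gripper value outside its range is refused whole. The fingers move at their own pace and stop on an object; the grip force is fixed at half the most. Time passes only in rows, so rows that repeat a pose let the fingers close. It gives the time, the measured TCP pose, the force, the opening and the grip force at its end, in the units of the state.
- sensors.get_obs(): the state, without advancing time (a new reading comes with each control period).
- eyes.snapshot(name): name is "scene" or "top"; returns a dict with "img" (480x640x3 uint8, red, green, blue), "z_map" (480x640 float32, mm along the optical axis (not along the pixel's ray), 0 where there is no reading), "intrinsics" (3x3 intrinsics, pixels), "dist" ([k1, k2, p1, p2, k3] as OpenCV has them; the pictures are not rectified), "world_to_cam" (4x4, takes a point from world to camera coordinates). Camera axes: x right, y down, z forward; pixel columns grow to the right and rows downward; lengths in mm; the calibration is good to about 2 mm. A picture is of the moment at which its call begins.
- ctrl.sign_off(): hands the job in; it is judged then, once.
The state is a dict: "time_s": time; "q": joint angles; "joint_vel": joint speeds; "joint_torque": joint torques, N m; "eef_pos": TCP position; "orientation": TCP orientation; "wrist_force": force on the tool from outside, world axes, zero at the start; "moment": the same for the moment, N m; "grip_width": finger opening in mm; "finger_force": force on a finger pad.
Only numpy, scipy, OpenCV 4.12 (cv2) and the standard library are available. Lean on these libraries where they do the work, as an engineer would, in place of code of your own. Each camera call takes 0.05 s, during which the arm holds its last target. There are 200 camera calls.

## Task

Restock the flow rack: put the two loose spare-part cartons, the blue one and the yellow one, each into the lane whose front carton has its colour. Set each carton upright and lengthwise onto the rollers at the raised loading end without dropping it, then let go so that it slides down by itself and comes to rest up against the carton in front. Leave the cartons already in the rack and the torch, screwdriver and pliers lying beside it where they are.

Things in the scene. Friction and masses are not known exactly. Their poses are not given: they have to be found in the camera images.
- new_blue_c (a point): Carton 120 mm long (its x) x 58 mm wide (its y) x 66 mm high (its z), brown cardboard with a blue sleeve round its middle and a blue label on each end, 0.2 to 0.4 kg. It stands loose on the bench at the robot's left, by the raised end of the rack, to be loaded. This point is its centre, 33 mm above its underside.
- new_yellow_c (a point): Carton 120 mm long (its x) x 58 mm wide (its y) x 66 mm high (its z), brown cardboard with a yellow sleeve round its middle and a yellow label on each end, 0.2 to 0.4 kg. It stands loose on the bench at the robot's left, by the raised end of the rack, to be loaded. This point is its centre, 33 mm above its underside.
- front_blue_c (a point): Carton 120 mm long (its x) x 58 mm wide (its y) x 66 mm high (its z), brown cardboard with a blue sleeve round its middle and a blue label on each end, 0.2 to 0.4 kg. Already in one of the two lanes, resting against the front stop; which lane varies. Its x points down the lane. This point is its centre, 33 mm above its underside.
- front_yellow_c (a point): Carton 120 mm long (its x) x 58 mm wide (its y) x 66 mm high (its z), brown cardboard with a yellow sleeve round its middle and a yellow label on each end, 0.2 to 0.4 kg. Already in one of the two lanes, resting against the front stop; which lane varies. Its x points down the lane. This point is its centre, 33 mm above its underside.
- bed: Roller bed of the flow rack: two lanes side by side, centre lines 90 mm apart, 450 mm long, sloping down from the robot's left to its right by 0.12 rad (7 degrees). Origin: midway between the lanes at the stop's inner face, level with the roller tops, 75 mm above the bench (upper end: 129 mm). x points down the lanes (upper end at x = -450 mm), y across them (away from the robot), z square to the rollers.
- rack: Fixed frame of the flow rack. Each lane, open above, is 70 mm wide between aluminium guides 20 mm thick that stand 12 mm above the rollers; the grey stop across the low end stands 29 mm above them. The grey rollers turn freely: a carton let go on them rolls down by itself at a few tenths of a metre per second. Origin: on the bench midway below the two loading places.
- load_left (a point): Loading place of the left lane, looking down the slope (the one farther from the robot): a point at roller-top level on the lane's centre line, 360 mm up the lane from the stop and 90 mm down from the lane's open upper end. Axes as for bed: x straight down the lane, y across it, z square to the rollers.
- load_right (a point): Loading place of the right lane, looking down the slope (the one nearer the robot): a point at roller-top level on the lane's centre line, 360 mm up the lane from the stop and 90 mm down from the lane's open upper end. Axes as for bed: x straight down the lane, y across it, z square to the rollers.
- torch: Black torch 110 mm long, 34 mm thick, lying on the bench beyond the rack; bystander. Origin: on the bench under its middle.
- screwdriver: Yellow-handled screwdriver 190 mm long lying on the bench near the low end of the rack; bystander. Origin: on the bench below it.
- pliers: Pliers 170 mm long with dark blue handles lying on the bench at the robot's left; bystander. Origin: on the bench under its pivot.
Mind the look-alikes: they are no part of the job. Leave any orange look-alike of the part that bears front_blue_c alone.

How it is judged (in metres and radians):
At the end, for the whole second after the job is handed in: Each new carton rests upright, flat (0.1 rad, 10 mm) and lengthwise (0.2 rad) on the rollers of its colour's lane, close behind the front carton (centres 105 to 140 mm apart, 20 mm sideways); both front cartons are still at the stop (within 10 mm) (x of new_blue_c in the frame of front_blue_c between -0.14 and -0.105 m and y of new_blue_c in the frame of front_blue_c between -0.02 and 0.02 m and z of new_blue_c in the frame of bed between 0.023 and 0.043 m and angle between the z axis of each of new_blue_c, new_yellow_c and the z axis of bed, either way round below 0.1 rad and angle between the x axis of each of new_blue_c, new_yellow_c and the x axis of bed, either way round below 0.2 rad and angle between each of new_blue_c, new_yellow_c's own z axis and vertical below 0.3 rad and linear speed of each of new_blue, new_yellow below 0.02 m/s and x of new_yellow_c in the frame of front_yellow_c between -0.14 and -0.105 m and y of new_yellow_c in the frame of front_yellow_c between -0.02 and 0.02 m and z of new_yellow_c in the frame of bed between 0.023 and 0.043 m and x of each of front_blue_c, front_yellow_c in the frame of bed above -0.07 m and z of each of front_blue_c, front_yellow_c in the frame of bed below 0.043 m); the robot touches nothing.
It fails at once if a new carton is carried or pushed by the robot down the lane (underside within 30 mm of the rollers, centre less than 250 mm from the stop) instead of sliding by itself ((contact force between any of the fingers, the arm and new_blue above 0.3 N and x of new_blue_c in the frame of bed between -0.25 and 0.05 m and z of new_blue_c in the frame of bed below 0.063 m and y of new_blue_c in the frame of bed between -0.11 and 0.11 m) or (contact force between any of the fingers, the arm and new_yellow above 0.3 N and x of new_yellow_c in the frame of bed between -0.25 and 0.05 m and z of new_yellow_c in the frame of bed below 0.063 m and y of new_yellow_c in the frame of bed between -0.11 and 0.11 m)).
It fails at once if a new carton is let go over the rack with its underside more than 30 mm above the rollers (dropped) ((not (contact force between any of the fingers, the arm and new_blue above 0.3 N) and z of new_blue_c in the frame of bed above 0.063 m and x of new_blue_c in the frame of bed between -0.52 and 0.05 m and y of new_blue_c in the frame of bed between -0.11 and 0.11 m) or (not (contact force between any of the fingers, the arm and new_yellow above 0.3 N) and z of new_yellow_c in the frame of bed above 0.063 m and x of new_yellow_c in the frame of bed between -0.52 and 0.05 m and y of new_yellow_c in the frame of bed between -0.11 and 0.11 m)).
It fails at once if a carton already in the rack is shifted more than 30 mm (distance of any of front_blue_c, front_yellow_c from where it was at the start of the episode above 0.03 m).
It fails at once if the torch, screwdriver or pliers are shifted more than 30 mm (distance of any of torch, screwdriver, pliers from where it was at the start of the episode above 0.03 m).
It also fails if it takes over 59 s, if anything falls off the work surface, if the arm or the gripper's body presses on something with over 40 N, if the wrist force passes 120 N, or if a joint passes its speed limit or range.

## Working session

There is one attempt and no reset: what is moved stays moved. The work goes in short steps, Python scripts to look and compute and a tool call to move; the robot and the scene stay as the last step left them, time stands still between calls to the robot, and variables do not carry over. Pictures are saved under pics/ and viewed, at most 10 in all, crops included, and the job is handed in when it is done.

Besides the shell and the picture viewer there is one more tool, called as a command line: name --argument value ..., lists and objects as JSON in quotes. apply_moves: Moves the arm, as the interface text tells. Its arguments: {"type":"object","properties":{"increments":{"type":"array"}},"required":["increments"]}

```bash
mkdir -p pics
python3 - <<'E'
from cell import sensors, eyes
import cv2,numpy as np
print({k:np.round(v,3) for k,v in sensors.get_obs().items()})
for n in("scene","top"):
    s=eyes.snapshot(n); np.savez(n+"0.npz",**s); cv2.imwrite(f"pics/{n}0.png",s["img"][:,:,::-1])
    print(n,s["intrinsics"],s["dist"],s["world_to_cam"].round(3))
E
```

```text
{'time_s': np.float64(0.0), 'q': array([ 1.169,  0.384,  0.016,  1.371, -0.006,  1.388, -0.046]), 'joint_vel': array([-0.001,  0.001,  0.001, -0.   ,  0.   ,  0.   , -0.   ]), 'joint_torque': array([-1.0000e-03, -6.2760e+01,  8.4400e-01, -3.7183e+01,  1.6000e-02,
        1.4000e-02, -0.0000e+00]), 'eef_pos': array([ 207.58 , -589.003,  252.265]), 'orientation': array([ 0.986,  0.169, -0.   , -0.001]), 'wrist_force': array([ 0.492,  1.076, -0.772]), 'moment': array([0.022, 0.   , 0.019]), 'finger_force': np.float64(0.0), 'grip_width': np.float64(85.48)}
scene [[477.15793702   0.         323.15373767]
 [  0.         477.15793702 231.06591141]
 [  0.           0.           1.        ]] [0.03402686 0.         0.         0.         0.        ] [[-3.35000e-01  9.42000e-01  9.00000e-03  1.93826e+02]
 [ 7.71000e-01  2.80000e-01 -5.72000e-01 -3.18587e+02]
 [-5.41000e-01 -1.85000e-01 -8.20000e-01  1.43812e+03]
 [ 0.00000e+00  0.00000e+00  0.00000e+00  1.00000e+00]]
top [[457.9448655    0.         320.48046653]
 [  0.         457.9448655  241.51174969]
 [  0.           0.           1.        ]] [0.03131375 0.         0.         0.         0.        ] [[-9.000000e-03 -1.000000e+00 -3.000000e-03  7.570000e-01]
 [-9.870000e-01  9.000000e-03 -1.610000e-01  5.352590e+02]
 [ 1.610000e-01  1.000000e-03 -9.870000e-01  1.017381e+03]
 [ 0.000000e+00  0.000000e+00  0.000000e+00  1.000000e+00]]
```

View pics/scene0.png

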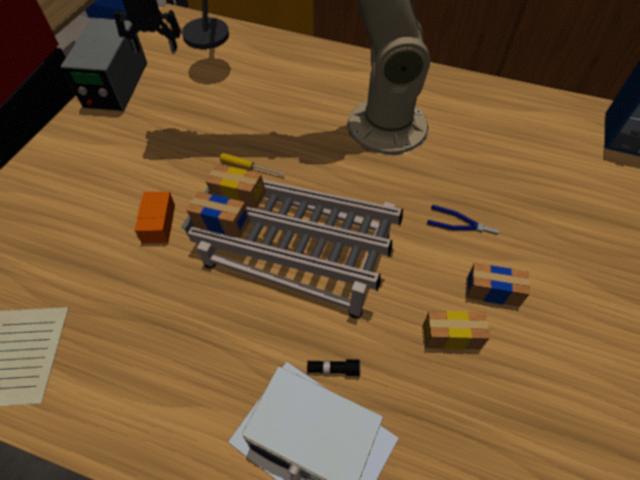

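View pics/top0.png

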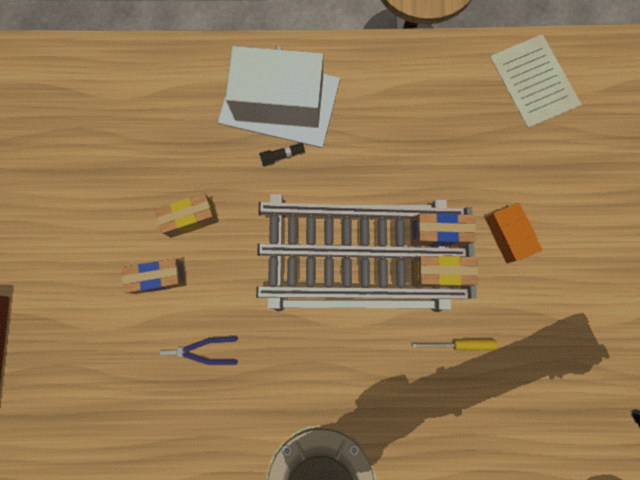

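Scene: the loose blue carton is at top-view pixel (150,275) and the loose yellow one at (185,213). The front blue carton is in the far lane at (445,228) and the front yellow one in the near lane at (448,270). The orange box at (515,232) is the look-alike and stays where it is.

```bash
cat > h.py <<'E'
import numpy as np,cv2
from scipy.spatial.transform import Rotation as R
def world(s):
    z=s["z_map"]; v,u=np.mgrid[0:480,0:640]
    n=cv2.undistortPoints(np.stack([u.ravel(),v.ravel()],1).astype(np.float64)[:,None],s["intrinsics"],s["dist"])[:,0]
    c=np.c_[n*z.ravel()[:,None],z.ravel()]
    T=np.linalg.inv(s["world_to_cam"]); return (c@T[:3,:3].T+T[:3,3]).reshape(480,640,3)
def masks(s):
    h=cv2.cvtColor(s["img"],cv2.COLOR_RGB2HSV)
    return {"blue":cv2.inRange(h,(105,150,60),(125,255,255)),"yellow":cv2.inRange(h,(22,170,110),(32,255,255))}
E
python3 - <<'E'
from h import *
for n in("top","scene"):
    s=dict(np.load(n+"0.npz")); P=world(s); M=masks(s); ok=s["z_map"]>0
    print(n,"table z",np.median(P[ok][:,2]))
    # loose cartons: points 55..75 high near y>250, x 300-650
    m=(ok&(P[...,2]>52)&(P[...,2]<80)&(P[...,1]>200)&(P[...,1]<500)&(P[...,0]>350)&(P[...,0]<750)).astype(np.uint8)
    k,L,st,c=cv2.connectedComponentsWithStats(m)
    for i in range(1,k):
        if st[i,4]<150: continue
        p=P[L==i]; r=cv2.minAreaRect(p[:,:2].astype(np.float32))
        cols={q:int((M[q][L==i]>0).sum()) for q in M}
        print(c[i].round(),st[i,4],"z",np.median(p[:,2]).round(1),"rect",np.round(r[0],1),np.round(r[1],1),r[2],cols)
    # sleeves
    for q in M:
        k,L,st,c=cv2.connectedComponentsWithStats(M[q])
        for i in range(1,k):
            if st[i,4]>60:
                p=P[(L==i)&ok]; print(q,c[i].round(),st[i,4],np.median(p,0).round(1), p[:,2].max().round(1))
    # guides: tops
    m=ok&(P[...,0]>380)&(P[...,0]<720)&(P[...,1]<160)&(P[...,1]>-340)&(P[...,2]>60)
    for y in range(-330,160,40):
        a=P[m&(abs(P[...,1]-y)<5)]
        h=np.histogram(a[:,0],bins=np.arange(420,640,10)); zz=[a[(a[:,0]>=x)&(a[:,0]<x+10)][:,2] for x in h[1][:-1]]
        print(y,[int(np.max(q)) if len(q) else 0 for q in zz])
E
```

```text
top table z 0.27154800277844515
[184. 213.] 1432 z 66.2 rect [601.3 309.4] [ 61.4 123.1] 18.623239517211914 {'blue': 0, 'yellow': 328}
[150. 275.] 1498 z 66.3 rect [459.8 377.4] [ 59.4 123.2] 8.89102554321289 {'blue': 45, 'yellow': 0}
blue [447. 218.] 147 [ 565.8 -269.4  148.4] 154.2
blue [448. 237.] 154 [ 526.2 -270.1  148.4] 153.5
yellow [180. 205.] 155 [620.4 316.5  66.7] 70.5
yellow [185. 221.] 174 [581.9 303.2  66.7] 70.9
yellow [449. 261.] 180 [ 475.  -269.5  148.3] 155.5
yellow [450. 280.] 204 [ 435.7 -268.5  148.6] 153.9
yellow [476. 345.] 402 [ 298.2 -353.1   23.9] 30.6
-330 [141, 141, 140, 143, 142, 142, 141, 107, 109, 143, 141, 145, 142, 144, 145, 141, 107, 106, 0, 0, 0]
-290 [149, 149, 148, 148, 149, 149, 148, 93, 94, 148, 149, 148, 148, 148, 148, 147, 94, 93, 92, 79, 77]
-250 [153, 152, 153, 154, 155, 152, 153, 100, 101, 152, 156, 153, 153, 153, 153, 154, 98, 100, 0, 0, 0]
-210 [155, 157, 157, 157, 156, 158, 157, 103, 105, 155, 156, 157, 157, 159, 155, 157, 105, 104, 104, 0, 0]
-170 [107, 91, 93, 91, 93, 91, 89, 108, 108, 106, 90, 88, 91, 89, 91, 91, 110, 112, 106, 0, 0]
[... 2105 characters left out ...]
2, 112, 0, 0]
-90 [116, 99, 100, 99, 96, 101, 100, 114, 116, 115, 99, 97, 99, 99, 98, 96, 116, 118, 116, 0, 0]
-50 [119, 104, 104, 105, 103, 101, 0, 120, 121, 122, 101, 101, 100, 101, 103, 99, 120, 121, 120, 0, 0]
-10 [126, 105, 108, 108, 106, 107, 108, 124, 126, 124, 106, 109, 106, 106, 106, 105, 125, 127, 125, 0, 0]
30 [130, 112, 116, 113, 112, 112, 110, 129, 130, 131, 108, 108, 111, 113, 109, 107, 130, 131, 131, 0, 0]
70 [136, 108, 117, 117, 117, 116, 117, 133, 138, 134, 111, 116, 115, 112, 115, 113, 134, 137, 135, 0, 0]
110 [140, 83, 121, 120, 120, 120, 120, 137, 140, 141, 117, 120, 117, 119, 118, 0, 139, 141, 140, 0, 0]
150 [0, 0, 0, 0, 0, 0, 0, 0, 0, 0, 0, 0, 0, 0, 0, 0, 0, 0, 0, 0, 0]
```

Run:
```python
from h import *
for n in("top","scene"):
    s=dict(np.load(n+"0.npz")); P=world(s); ok=s["z_map"]>0
    # roller-top plane guess z=129+... ; guide top plane fitted from ridges
    m=ok&(P[...,1]<170)&(P[...,1]>-170)&(P[...,0]>400)&(P[...,0]<640)
    p=P[m]; zg=127+ (p[:,1]+10)*0.1206   # guide top
    g=p[(abs(p[:,2]-zg)<5)]
    c0=[]
    for xc in (417,505,590):
        q=g[abs(g[:,0]-xc)<22]
        q=q[(q[:,1]<110)]
        # centre as midrange in y bins
        ys=np.arange(-160,110,15); cx=[]
        for y in ys:
            w=q[abs(q[:,1]-y)<8][:,0]; cx.append((np.percentile(w,4)+np.percentile(w,96))/2 if len(w)>8 else np.nan)
        cx=np.array(cx); k=~np.isnan(cx); f=np.polyfit(ys[k],cx[k],1)
        f2=np.polyfit(q[:,1],q[:,2],1)
        allq=g[abs(g[:,0]-xc)<22]
        print(n,xc,"x at y=0 %.1f slope %.4f"%(f[1],f[0]),"z0 %.1f zslope %.4f"%(f2[1],f2[0]),"ymax",np.percentile(allq[:,1],99.5).round(1),k.sum())
```

```text
top 417 x at y=0 414.8 slope 0.0131 z0 126.2 zslope 0.1207 ymax 127.6 18
top 505 x at y=0 504.6 slope 0.0135 z0 126.3 zslope 0.1203 ymax 126.5 18
top 590 x at y=0 594.4 slope 0.0121 z0 126.5 zslope 0.1208 ymax 125.4 18
scene 417 x at y=0 415.9 slope 0.0137 z0 125.1 zslope 0.1200 ymax 127.7 18
scene 505 x at y=0 505.6 slope 0.0126 z0 125.3 zslope 0.1201 ymax 126.5 18
scene 590 x at y=0 595.6 slope 0.0131 z0 125.3 zslope 0.1201 ymax 125.7 18
```

Run:
```python
from h import *
s=dict(np.load("top0.npz")); im=s["img"][180:310,100:480,::-1]
cv2.imwrite("pics/crop0.png",cv2.resize(im,None,fx=2,fy=2,interpolation=cv2.INTER_CUBIC))
```

```text
(no output)
```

View pics/crop0.png

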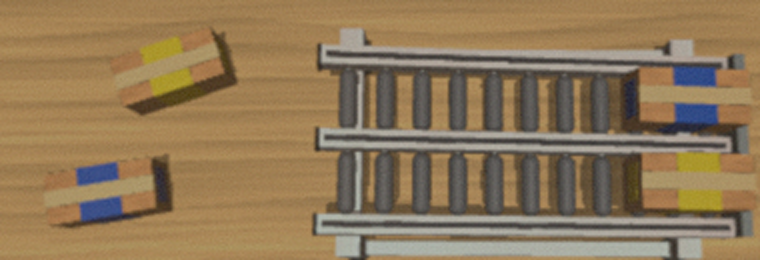

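The crop shows the loose blue carton at crop pixel (100,190) and the loose yellow one at (165,68). The far lane holds the blue front carton (695,95) and the near lane the yellow one (698,180). Blue goes to the far lane and yellow to the near lane. The orange box is outside the rack, so I leave it alone. Next I set up a helper that turns poses into increments.

```bash
cat >> h.py <<'E'
yaw=np.arctan2(-1,-0.013)
BED=R.from_euler("ZY",[yaw,0.12]).as_matrix(); BO=np.array([505.1-0.013*320,-320,75.0])
def down(phi):
    y=np.array([np.cos(phi),np.sin(phi),0]);z=np.array([0,0,-1.]);return np.c_[np.cross(y,z),y,z]
def lane(x,y,z):
    return BO+BED@np.array([x,y,z]), np.c_[-BED[:,0]*-1*1,BED[:,1],-BED[:,2]]@np.diag([1,1,1])
def bedtool():
    y=BED[:,1];z=-BED[:,2];return np.c_[np.cross(y,z),y,z]
def rel(targets):
    from cell import sensors
    o=sensors.get_obs(); p=o["eef_pos"]; A=R.from_quat(o["orientation"])
    print("t %.2f"%o["time_s"],"pos",p.round(1),"q",o["q"].round(2),"w",o["grip_width"].round(1),"ff",o["finger_force"].round(1),"F",o["wrist_force"].round(1))
    for t,M in targets:
        print((A.inv().apply(np.array(t)-p)/1000).round(4).tolist(),(A.inv()*R.from_matrix(M)).as_rotvec().round(4).tolist())
E
sed -i '/^def lane/,/^    return BO/c\def lane(x,y,z): return BO+BED@np.array([x,y,z]), bedtool()' h.py
python3 - <<'E'
from h import *
print(BED.round(3)); d=down(np.radians(9.0))
rel([([620,-200,300],down(np.radians(-30))),([600,200,260],d),([459.6,377.3,130],d),([459.6,377.3,41],d)])
E
```

```text
[[-0.013  1.    -0.002]
 [-0.993 -0.013 -0.12 ]
 [-0.12  -0.     0.993]]Traceback (most recent call last):
  File "<stdin>", line 3, in <module>
  File "h.py", line 21, in rel
    print("t %.2f"%o["time_s"],"pos",p.round(1),"q",o["q"].round(2),"w",o["grip_width"].round(1),"ff",o["finger_force"].round(1),"F",o["wrist_force"].round(1))
                                                                        ^^^^^^^^^^^^^^^^^^^^^
AttributeError: 'float' object has no attribute 'round'
```

```bash
sed -i 's/o\["grip_width"\].round(1)/round(float(o["grip_width"]),1)/;s/o\["finger_force"\].round(1)/round(float(o["finger_force"]),1)/' h.py
python3 - <<'E'
from h import *
d=down(np.radians(9.0))
rel([([620,-200,300],down(np.radians(-30))),([600,200,260],d),([459.6,377.3,130],d),([459.6,377.3,41],d)])
E
```

```text
t 0.10 pos [ 207.6 -589.1  252.4] q [ 1.17  0.38  0.02  1.37 -0.01  1.39 -0.05] w 85.6 ff 0.0 F [-0.4  0.1 -1.1]
[0.5183, -0.23, -0.0472] [-0.0017, -0.0006, -0.7083]
[0.6324, -0.6138, -0.0066] [-0.0015, -0.0012, -1.389]
[0.5589, -0.8274, 0.1238] [-0.0015, -0.0012, -1.389]
[0.5589, -0.8273, 0.2128] [-0.0015, -0.0012, -1.389]
```

apply_moves --increments '[[[0.518,-0.23,-0.047],[0,0,-0.708],1],[[0.518,-0.23,-0.047],[0,0,-0.708],1],[[0.518,-0.23,-0.047],[0,0,-0.708],1],[[0.518,-0.23,-0.047],[0,0,-0.708],1],[[0.518,-0.23,-0.047],[0,0,-0.708],1],[[0.518,-0.23,-0.047],[0,0,-0.708],1],[[0.518,-0.23,-0.047],[0,0,-0.708],1],[[0.518,-0.23,-0.047],[0,0,-0.708],1],[[0.518,-0.23,-0.047],[0,0,-0.708],1],[[0.518,-0.23,-0.047],[0,0,-0.708],1],[[0.518,-0.23,-0.047],[0,0,-0.708],1],[[0.518,-0.23,-0.047],[0,0,-0.708],1],[[0.518,-0.23,-0.047],[0,0,-0.708],1],[[0.632,-0.614,-0.007],[0,0,-1.389],1],[[0.632,-0.614,-0.007],[0,0,-1.389],1],[[0.632,-0.614,-0.007],[0,0,-1.389],1],[[0.632,-0.614,-0.007],[0,0,-1.389],1],[[0.632,-0.614,-0.007],[0,0,-1.389],1],[[0.632,-0.614,-0.007],[0,0,-1.389],1],[[0.632,-0.614,-0.007],[0,0,-1.389],1]]'

```text
time_s: 1.77
eef_pos: [599.3, 73.3, 271.4]
orientation: [0.648, 0.762, -0.0, -0.0]
wrist_force: [1.8, -0.2, -0.2]
grip_width: 85.1
finger_force: 0.0
```

Run:
```python
from h import *
d=down(np.radians(9.0))
rel([([600,200,260],d),([459.6,377.3,130],d),([459.6,377.3,41],d)])
```

```text
t 1.77 pos [599.3  73.3 271.4] q [ 0.24  0.39 -0.57  1.38  0.21  1.44 -0.16] w 85.1 ff 0.0 F [ 1.8 -0.2 -0.2]
[0.1249, 0.021, 0.0113] [-0.0006, 0.0, 0.0037]
[0.3224, -0.0892, 0.1414] [-0.0006, 0.0, 0.0037]
[0.3224, -0.0891, 0.2304] [-0.0006, 0.0, 0.0037]
```

apply_moves --increments '[[[0.322,-0.089,0.14],[0,0,0],1],[[0.322,-0.089,0.14],[0,0,0],1],[[0.322,-0.089,0.14],[0,0,0],1],[[0.322,-0.089,0.14],[0,0,0],1],[[0.322,-0.089,0.14],[0,0,0],1],[[0.322,-0.089,0.14],[0,0,0],1],[[0.322,-0.089,0.14],[0,0,0],1],[[0.322,-0.089,0.14],[0,0,0],1],[[0.322,-0.089,0.14],[0,0,0],1],[[0.322,-0.089,0.14],[0,0,0],1],[[0.322,-0.089,0.14],[0,0,0],1],[[0.322,-0.089,0.14],[0,0,0],1]]'

```text
time_s: 2.77
eef_pos: [462.0, 375.1, 131.6]
orientation: [0.65, 0.76, -0.0, 0.0]
wrist_force: [-0.0, 1.2, -0.2]
grip_width: 85.3
finger_force: 0.0
```

Run:
```python
from h import *
d=down(np.radians(9.0))
rel([([459.6,377.3,41],d)])
```

```text
t 2.77 pos [462.  375.1 131.6] q [-0.24  0.49 -0.66  1.59  0.32  1.17 -0.81] w 85.3 ff 0.0 F [-0.   1.2 -0.2]
[0.0026, -0.002, 0.0906] [-0.0003, 0.0008, -0.0004]
```

apply_moves --increments '[[[0.003,-0.002,0.03],[0,0,0],1],[[0.003,-0.002,0.065],[0,0,0],1],[[0.003,-0.002,0.09],[0,0,0],1],[[0.003,-0.002,0.09],[0,0,0],1],[[0.003,-0.002,0.09],[0,0,0],0],[[0.003,-0.002,0.09],[0,0,0],0],[[0.003,-0.002,0.09],[0,0,0],0],[[0.003,-0.002,0.09],[0,0,0],0],[[0.003,-0.002,0.09],[0,0,0],0],[[0.003,-0.002,0.09],[0,0,0],0],[[0.003,-0.002,0.09],[0,0,0],0],[[0.003,-0.002,0.09],[0,0,0],0]]'

```text
time_s: 3.77
eef_pos: [460.6, 379.2, 44.5]
orientation: [0.65, 0.76, 0.002, 0.001]
wrist_force: [-0.1, -1.2, 6.4]
grip_width: 57.4
finger_force: 65.5
```

Run:
```python
from h import *
rel([([480,330,260],down(np.radians(9))),lane(-380,45,120),lane(-380,45,43)])
for a in(120,43):print(lane(-380,45,a)[0])
```

```text
t 3.77 pos [460.6 379.2  44.5] q [-0.28  0.59 -0.62  1.67  0.39  1.01 -0.87] w 57.4 ff 65.5 F [-0.1 -1.2  6.4]
[-0.0513, 0.0123, -0.2155] [0.0038, -0.0015, -0.0007]
[-0.3465, 0.0372, -0.1955] [-0.0065, 0.1179, 0.1694]
[-0.3375, 0.0384, -0.119] [-0.0065, 0.1179, 0.1694]
[550.653523    42.28620486 239.62767507]
[550.7733448   51.50326601 163.18141011]
```

apply_moves --increments '[[[0,0,-0.03],[0,0,0],0],[[0,0,-0.07],[0,0,0],0],[[0,0,-0.11],[0,0,0],0],[[0,0,-0.15],[0,0,0],0],[[-0.02,0.002,-0.19],[0,0,0],0],[[-0.05,0.005,-0.21],[0,0.02,0.03],0],[[-0.09,0.009,-0.21],[0,0.04,0.05],0],[[-0.13,0.013,-0.21],[0,0.05,0.07],0],[[-0.17,0.018,-0.21],[-0.002,0.07,0.1],0],[[-0.21,0.022,-0.21],[-0.003,0.08,0.12],0],[[-0.25,0.027,-0.205],[-0.004,0.1,0.14],0],[[-0.285,0.031,-0.2],[-0.0065,0.118,0.169],0],[[-0.315,0.034,-0.196],[-0.0065,0.118,0.169],0],[[-0.335,0.036,-0.196],[-0.0065,0.118,0.169],0],[[-0.346,0.037,-0.196],[-0.0065,0.118,0.169],0],[[-0.346,0.037,-0.196],[-0.0065,0.118,0.169],0],[[-0.346,0.037,-0.196],[-0.0065,0.118,0.169],0],[[-0.346,0.037,-0.196],[-0.0065,0.118,0.169],0]]'

```text
time_s: 5.27
eef_pos: [549.5, 45.0, 238.5]
orientation: [0.709, 0.703, 0.041, -0.043]
wrist_force: [-0.2, -0.5, -2.4]
grip_width: 57.1
finger_force: 65.7
```

Run:
```python
from h import *
from cell import eyes
rel([lane(-380,45,46)])
s=eyes.snapshot("scene"); cv2.imwrite("pics/s1.png",cv2.resize(s["img"][130:350,160:560,::-1],None,fx=2,fy=2))
```

```text
t 5.27 pos [549.5  45.  238.5] q [ 0.37  0.27 -0.53  1.59  0.02  1.3  -0.16] w 57.1 ff 65.7 F [-0.2 -0.5 -2.4]
[-0.0025, 0.0014, 0.0726] [-0.0032, 0.001, 0.0039]
```

View pics/s1.png

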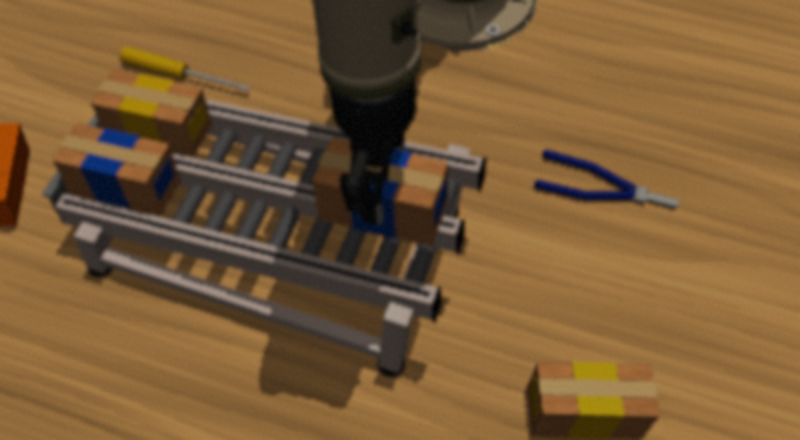

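The picture (crop pixel 380,200) shows the blue carton held lengthwise and parallel to the slope above the far lane, and nothing else has been disturbed. I lower it now.

apply_moves --increments '[[[-0.002,0.001,0.025],[-0.003,0.001,0.004],0],[[-0.002,0.001,0.045],[-0.003,0.001,0.004],0],[[-0.002,0.001,0.06],[-0.003,0.001,0.004],0],[[-0.002,0.001,0.067],[-0.003,0.001,0.004],0],[[-0.002,0.001,0.07],[-0.003,0.001,0.004],0],[[-0.002,0.001,0.07],[-0.003,0.001,0.004],0],[[-0.002,0.001,0.07],[-0.003,0.001,0.004],0],[[-0.002,0.001,0.07],[-0.003,0.001,0.004],0]]'

```text
time_s: 5.98
eef_pos: [551.4, 48.9, 169.4]
orientation: [0.711, 0.7, 0.043, -0.041]
wrist_force: [0.1, 0.2, -2.7]
grip_width: 57.7
finger_force: 65.9
```

Run:
```python
from h import *
from cell import eyes
rel([lane(-380,45,46)])
s=eyes.snapshot("scene"); P=world(s); m=(s["z_map"]>0)&(P[...,1]>-30)&(P[...,1]<130)
b=(P-BO)@BED; M=masks(s)["blue"]>0
k=m&M&(abs(b[...,1]-45)<50); print(k.sum(),np.median(b[k],0),np.percentile(b[k][:,2],[5,95]))
k=m&(abs(b[...,1]-45)<22)&(b[...,2]>55)&(b[...,2]<90); print(k.sum(),"top z by x",[(x,round(float(np.median(b[k&(abs(b[...,0]-x)<8)][:,2])),1)) for x in range(-440,-320,16) if (k&(abs(b[...,0]-x)<8)).sum()>5])
```

```text
t 5.98 pos [551.4  48.9 169.4] q [ 0.35  0.33 -0.52  1.68  0.05  1.15 -0.18] w 57.7 ff 65.9 F [ 0.1  0.2 -2.7]
[0.0018, -0.0006, 0.0035] [0.0014, 0.0009, -0.0029]
64 [-392.22123519   30.70739023   69.9123016 ] [67.46505791 72.32466737]
712 top z by x [(-440, 68.7), (-424, 69.8), (-408, 69.8), (-392, 70.1), (-376, 70.4), (-344, 69.9), (-328, 70.3)]
```

Its top is level, about 4 mm above the resting height. I lower it 3 mm, open and retreat.

apply_moves --increments '[[[0.001,0,0.003],[0,0,0],0],[[0.001,0,0.004],[0,0,0],0],[[0.001,0,0.004],[0,0,0],0],[[0.001,0,0.004],[0,0,0],1],[[0.001,0,0.004],[0,0,0],1],[[0.001,0,0.004],[0,0,0],1],[[0.001,0,0.002],[0,0,0],1],[[0.001,0,-0.02],[0,0,0],1],[[0.001,0,-0.05],[0,0,0],1],[[0.001,0,-0.09],[0,0,0],1],[[0.001,0,-0.12],[0,0,0],1],[[0.001,0,-0.12],[0,0,0],1],[[0.001,0,-0.12],[0,0,0],1]]'

```text
time_s: 7.12
eef_pos: [551.6, 35.4, 289.8]
orientation: [0.712, 0.7, 0.044, -0.04]
wrist_force: [-0.3, 0.3, -0.6]
grip_width: 85.3
finger_force: 0.0
```

Run:
```python
from h import *
from cell import eyes
d=down(np.radians(18.8))
rel([([600,309,200],d),([600.8,308.8,130],d),([600.8,308.8,41],d)])
s=eyes.snapshot("top"); P=world(s); b=(P-BO)@BED; M=masks(s)["blue"]>0
k,L,st,c=cv2.connectedComponentsWithStats(M.astype(np.uint8))
for i in range(1,k):
    if st[i,4]>30: print(c[i].round(),st[i,4],np.median(b[L==i],0).round(1))
cv2.imwrite("pics/t2.png",s["img"][:,:,::-1])
```

```text
t 7.12 pos [551.6  35.4 289.8] q [ 0.38  0.25 -0.52  1.5   0.01  1.4  -0.15] w 85.3 ff 0.0 F [-0.3  0.3 -0.6]
[0.2618, 0.0435, 0.1218] [0.024, -0.117, -0.3443]
[0.2533, 0.044, 0.1913] [0.024, -0.117, -0.3443]
[0.2428, 0.0437, 0.2797] [0.024, -0.117, -0.3443]
[447. 218.] 150 [-60.1  64.4  67. ]
[448. 237.] 156 [-58.4  24.1  66.8]
```

View pics/t2.png

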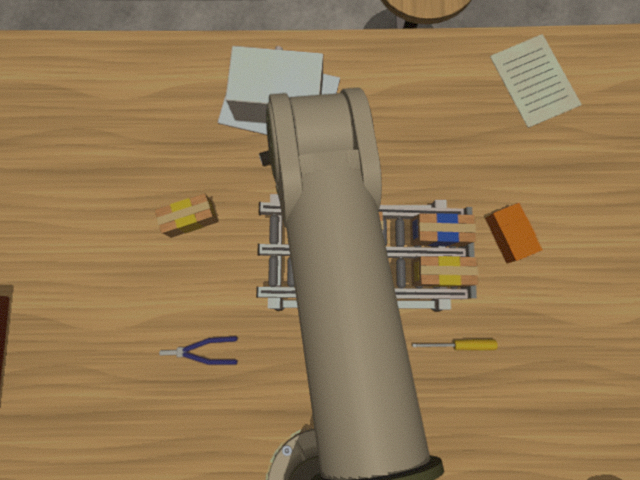

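The arm hides the blue carton (it is not visible around pixel 340,230) and the front cartons are unmoved. I carry on to yellow and check blue once the arm is clear.

apply_moves --increments '[[[0.262,0.0435,0.122],[0.024,-0.117,-0.344],1],[[0.262,0.0435,0.122],[0.024,-0.117,-0.344],1],[[0.262,0.0435,0.122],[0.024,-0.117,-0.344],1],[[0.262,0.0435,0.122],[0.024,-0.117,-0.344],1],[[0.262,0.0435,0.122],[0.024,-0.117,-0.344],1],[[0.262,0.0435,0.122],[0.024,-0.117,-0.344],1],[[0.262,0.0435,0.122],[0.024,-0.117,-0.344],1],[[0.253,0.044,0.191],[0.024,-0.117,-0.344],1],[[0.253,0.044,0.191],[0.024,-0.117,-0.344],1],[[0.253,0.044,0.191],[0.024,-0.117,-0.344],1],[[0.253,0.044,0.191],[0.024,-0.117,-0.344],1],[[0.253,0.044,0.191],[0.024,-0.117,-0.344],1]]'

```text
time_s: 8.17
eef_pos: [599.4, 308.4, 129.0]
orientation: [0.582, 0.813, -0.001, -0.002]
wrist_force: [0.1, -0.6, 0.6]
grip_width: 85.5
finger_force: 0.0
```

Run:
```python
from h import *
from cell import eyes
d=down(np.radians(18.8))
rel([([600.8,308.8,41],d)])
for n in("top","scene"):
    s=eyes.snapshot(n); P=world(s); b=(P-BO)@BED; MM=masks(s)
    for q in MM:
        k,L,st,c=cv2.connectedComponentsWithStats(MM[q])
        for i in range(1,k):
            if st[i,4]>30: print(n,q,c[i].round(),st[i,4],np.median(b[L==i],0).round(1))
cv2.imwrite("pics/s3.png",s["img"][:,:,::-1])
```

```text
t 8.17 pos [599.4 308.4 129. ] q [-0.14  0.64 -0.59  1.36  0.36  1.25 -0.42] w 85.5 ff 0.0 F [ 0.1 -0.6  0.6]
[-0.0003, 0.0018, 0.088] [-0.0034, -0.002, -0.0005]
top blue [391. 216.] 132 [-179.6   65.3   66.9]
top blue [447. 218.] 147 [-60.1  64.2  66.9]
top blue [392. 235.] 157 [-178.4   25.6   66.5]
top blue [448. 237.] 153 [-58.9  24.4  67. ]
top yellow [449. 261.] 180 [-58.7 -26.5  66.8]
top yellow [450. 280.] 204 [-59.  -65.8  66.7]
top yellow [476. 344.] 398 [  41.8 -200.8  -46.5]
scene blue [117.   4.] 303 [ 1441.6 -1371.2  -354.7]
scene blue [219. 199.] 94 [-56.4  23.2  65.9]
scene blue [266. 210.] 100 [-177.1   24.6   65.4]
scene blue [455. 221.] 197 [-564.  -214.4 -132.9]
scene blue [210. 213.] 124 [-58.2  65.8  66. ]
scene blue [258. 225.] 138 [-177.6   67.1   65.4]
scene yellow [236. 160.] 188 [  42.8 -196.3  -47.2]
scene yellow [236. 171.] 107 [-58.9 -65.6  66.9]
scene yellow [229. 183.] 121 [-58.4 -25.1  67. ]
scene yellow [464. 315.] 60 [-630.1   68.7  -85.3]
```

View pics/s3.png

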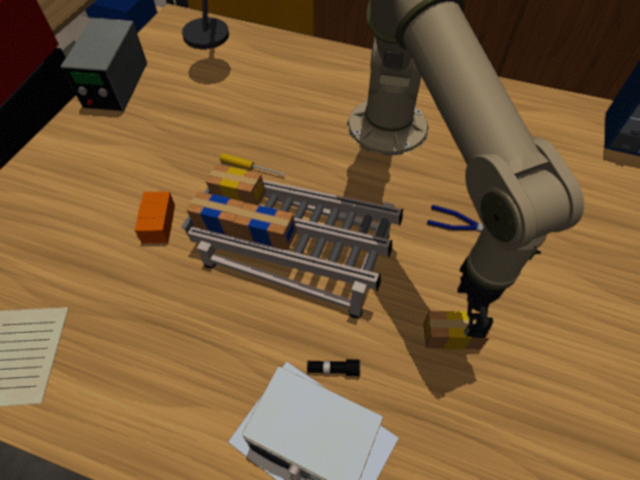

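The blue carton (265,217) rests against the front blue one, with centres about 120 mm apart. The gripper is above the loose yellow carton (458,325), so I grasp it.

apply_moves --increments '[[[0,0.002,0.03],[-0.003,-0.002,0],1],[[0,0.002,0.065],[-0.003,-0.002,0],1],[[0,0.002,0.088],[-0.003,-0.002,0],1],[[0,0.002,0.088],[-0.003,-0.002,0],1],[[0,0.002,0.088],[-0.003,-0.002,0],0],[[0,0.002,0.088],[-0.003,-0.002,0],0],[[0,0.002,0.088],[-0.003,-0.002,0],0],[[0,0.002,0.088],[-0.003,-0.002,0],0],[[0,0.002,0.088],[-0.003,-0.002,0],0],[[0,0.002,0.088],[-0.003,-0.002,0],0],[[0,0.002,0.088],[-0.003,-0.002,0],0],[[0,0.002,0.088],[-0.003,-0.002,0],0]]'

```text
time_s: 9.27
eef_pos: [602.1, 310.4, 43.4]
orientation: [0.582, 0.813, 0.002, 0.001]
wrist_force: [-0.7, -0.9, 8.6]
grip_width: 57.5
finger_force: 65.8
```

Run:
```python
from h import *
rel([([590,290,255],down(np.radians(18.8))),lane(-385,-45,125)])
```

```text
t 9.27 pos [602.1 310.4  43.4] q [-0.16  0.73 -0.56  1.43  0.41  1.1  -0.46] w 57.5 ff 65.8 F [-0.7 -0.9  8.6]
[-0.0153, -0.0171, -0.2117] [0.0041, -0.0005, -0.0001]
[-0.2029, -0.2176, -0.2028] [-0.0165, 0.1176, 0.3408]
```

apply_moves --increments '[[[0,0,-0.03],[0,0,0],0],[[0,0,-0.07],[0,0,0],0],[[0,0,-0.11],[0,0,0],0],[[0,0,-0.15],[0,0,0],0],[[-0.01,-0.01,-0.19],[0,0,0],0],[[-0.03,-0.03,-0.21],[-0.001,0.02,0.04],0],[[-0.055,-0.06,-0.212],[-0.002,0.03,0.08],0],[[-0.08,-0.085,-0.212],[-0.004,0.05,0.13],0],[[-0.105,-0.11,-0.212],[-0.007,0.07,0.18],0],[[-0.13,-0.14,-0.21],[-0.01,0.085,0.23],0],[[-0.155,-0.165,-0.207],[-0.013,0.1,0.28],0],[[-0.18,-0.19,-0.205],[-0.0165,0.118,0.341],0],[[-0.195,-0.209,-0.203],[-0.0165,0.118,0.341],0],[[-0.203,-0.2176,-0.203],[-0.0165,0.118,0.341],0],[[-0.203,-0.2176,-0.203],[-0.0165,0.118,0.341],0],[[-0.203,-0.2176,-0.203],[-0.0165,0.118,0.341],0],[[-0.203,-0.2176,-0.203],[-0.0165,0.118,0.341],0],[[-0.203,-0.2176,-0.203],[-0.0165,0.118,0.341],0]]'

```text
time_s: 10.77
eef_pos: [460.4, 48.5, 243.5]
orientation: [0.71, 0.702, 0.041, -0.043]
wrist_force: [0.3, 0.5, -2.8]
grip_width: 57.2
finger_force: 65.7
```

Run:
```python
from h import *
rel([lane(-382,-45,49)])
```

```text
t 10.77 pos [460.4  48.5 243.5] q [ 0.43  0.07 -0.54  1.79 -0.09  1.28 -0.09] w 57.2 ff 65.7 F [ 0.3  0.5 -2.8]
[-0.0033, 0.0006, 0.0743] [-0.0041, 0.0018, 0.002]
```

apply_moves --increments '[[[-0.002,0.001,0.025],[-0.004,0.002,0.002],0],[[-0.002,0.001,0.045],[-0.004,0.002,0.002],0],[[-0.002,0.001,0.06],[-0.004,0.002,0.002],0],[[-0.002,0.001,0.068],[-0.004,0.002,0.002],0],[[-0.002,0.001,0.072],[-0.004,0.002,0.002],0],[[-0.002,0.001,0.072],[-0.004,0.002,0.002],0],[[-0.002,0.001,0.072],[-0.004,0.002,0.002],0],[[-0.002,0.001,0.072],[-0.004,0.002,0.002],0]]'

```text
time_s: 11.43
eef_pos: [461.5, 53.7, 172.3]
orientation: [0.711, 0.7, 0.043, -0.042]
wrist_force: [0.0, -0.3, -2.6]
grip_width: 57.4
finger_force: 65.8
```

Run:
```python
from h import *
from cell import eyes
rel([lane(-382,-45,45)])
s=eyes.snapshot("scene"); P=world(s); m=(s["z_map"]>0)&(P[...,1]>-30)&(P[...,1]<150)
b=(P-BO)@BED
k=m&(abs(b[...,1]+45)<22)&(b[...,2]>55)&(b[...,2]<90); print(k.sum(),"top z by x",[(x,round(float(np.median(b[k&(abs(b[...,0]-x)<8)][:,2])),1)) for x in range(-450,-310,16) if (k&(abs(b[...,0]-x)<8)).sum()>5])
cv2.imwrite("pics/s4.png",cv2.resize(s["img"][130:350,160:560,::-1],None,fx=2,fy=2))
```

```text
t 11.43 pos [461.5  53.7 172.3] q [ 0.41  0.13 -0.55  1.9  -0.06  1.12 -0.12] w 57.4 ff 65.8 F [ 0.  -0.3 -2.6]
[-0.0001, -0.0008, 0.007] [0.0008, 0.0001, -0.0021]
637 top z by x [(-434, 73.3), (-418, 73.6), (-402, 73.7), (-386, 73.8), (-354, 74.5), (-338, 73.5), (-322, 74.0)]
```

View pics/s4.png

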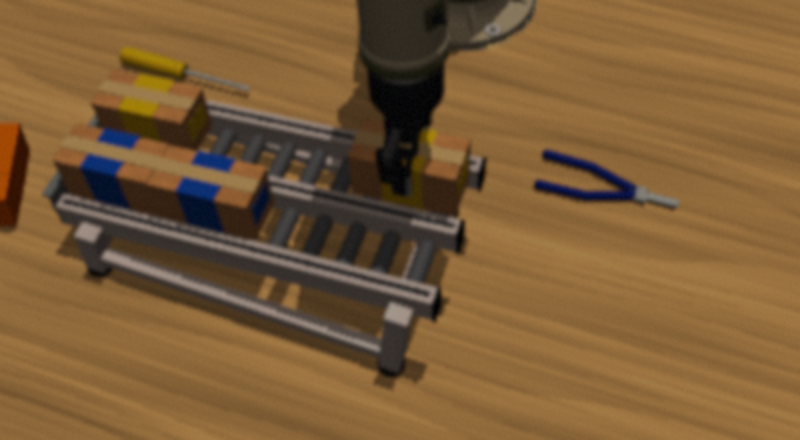

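The yellow carton (crop 415,170) sits between the near lane's guides, level, about 7 mm above the rollers. I lower it 7 mm, open and retreat.

apply_moves --increments '[[[0,-0.001,0.004],[0,0,0],0],[[0,-0.001,0.007],[0,0,0],0],[[0,-0.001,0.007],[0,0,0],0],[[0,-0.001,0.007],[0,0,0],0],[[0,-0.001,0.007],[0,0,0],1],[[0,-0.001,0.007],[0,0,0],1],[[0,-0.001,0.007],[0,0,0],1],[[0,-0.001,0.005],[0,0,0],1],[[0,-0.001,-0.02],[0,0,0],1],[[0,-0.001,-0.05],[0,0,0],1],[[0,-0.001,-0.09],[0,0,0],1],[[0,-0.001,-0.12],[0,0,0],1],[[0.04,-0.001,-0.12],[0,0,0],1],[[0.08,-0.001,-0.12],[0,0,0],1],[[0.12,-0.001,-0.12],[0,0,0],1],[[0.16,-0.001,-0.12],[0,0,0],1],[[0.2,-0.001,-0.12],[0,0,0],1],[[0.2,-0.001,-0.12],[0,0,0],1],[[0.2,-0.001,-0.12],[0,0,0],1],[[0.2,-0.001,-0.12],[0,0,0],1]]'

```text
time_s: 13.15
eef_pos: [462.9, 237.5, 314.3]
orientation: [0.711, 0.701, 0.042, -0.042]
wrist_force: [0.3, -1.2, -0.6]
grip_width: 85.5
finger_force: 0.0
```

Run:
```python
from h import *
from cell import eyes
rel([])
for n in("top","scene"):
    s=eyes.snapshot(n); P=world(s); b=(P-BO)@BED; MM=masks(s)
    for q in MM:
        k,L,st,c=cv2.connectedComponentsWithStats(MM[q])
        for i in range(1,k):
            if st[i,4]>30: print(n,q,c[i].round(),st[i,4],np.median(b[L==i],0).round(1))
cv2.imwrite("pics/s5.png",s["img"][:,:,::-1])
```

```text
t 13.15 pos [462.9 237.5 314.3] q [ 0.18  0.15 -0.72  1.57 -0.    1.4  -0.55] w 85.5 ff 0.0 F [ 0.3 -1.2 -0.6]
top blue [391. 216.] 117 [-179.5   65.    67. ]
top blue [447. 218.] 143 [-60.5  64.4  66.6]
top blue [391. 234.] 137 [-179.7   25.5   66.7]
top blue [448. 237.] 149 [-58.8  24.1  66.6]
top yellow [392. 260.] 176 [-179.5  -26.5   66.4]
top yellow [449. 261.] 174 [-58.5 -26.5  66.7]
top yellow [392. 279.] 205 [-179.8  -65.8   66.8]
top yellow [450. 280.] 203 [-58.8 -65.9  66.8]
top yellow [476. 344.] 398 [  41.2 -200.9  -46.4]
scene blue [117.   3.] 281 [ 1442.8 -1374.1  -354.5]
scene blue [219. 198.] 97 [-54.5  23.3  65.6]
scene blue [266. 210.] 107 [-177.1   24.3   65.5]
scene blue [443. 209.] 37 [-526.  -240.2 -128.2]
scene blue [210. 213.] 124 [-57.4  66.   66. ]
scene blue [458. 224.] 129 [-577.4 -201.6 -134.3]
scene blue [259. 225.] 136 [-178.7   66.6   65.6]
scene yellow [236. 160.] 183 [  42.1 -197.4  -46.9]
scene yellow [236. 171.] 108 [-57.5 -64.7  66.9]
scene yellow [282. 181.] 110 [-177.   -65.7   65.5]
scene yellow [229. 183.] 117 [-58.6 -24.7  66.9]
scene yellow [276. 193.] 134 [-177.4  -26.    65.4]
```

View pics/s5.png

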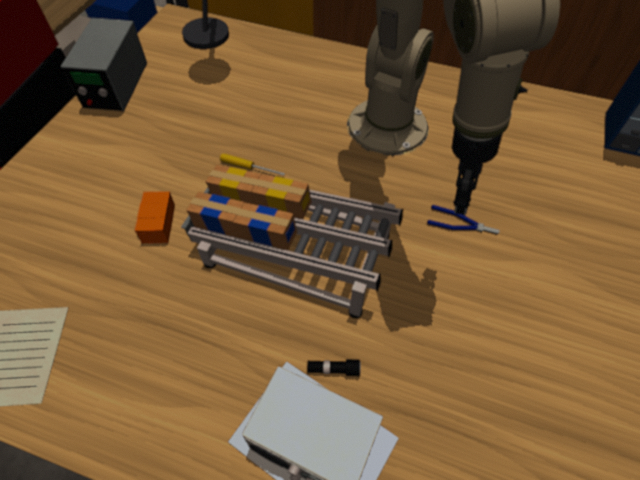

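Both new cartons (265,217 and 279,187) lie flat behind their front cartons, with centres about 120 mm apart. I let things settle for half a second, then hand in.

apply_moves --increments '[[[0,0,0],[0,0,0],1],[[0,0,0],[0,0,0],1],[[0,0,0],[0,0,0],1],[[0,0,0],[0,0,0],1],[[0,0,0],[0,0,0],1],[[0,0,0],[0,0,0],1]]'

```text
time_s: 13.75
eef_pos: [462.8, 237.6, 314.4]
orientation: [0.711, 0.7, 0.042, -0.042]
wrist_force: [-0.3, -0.4, 0.6]
grip_width: 85.0
finger_force: 0.0
```

```bash
python3 -c "
from cell import ctrl
print(ctrl.sign_off())"
```

```text
the job is handed in; nothing more can be done
None
```

Both new cartons slid down by themselves and rest flat behind the front carton of their colour, with centres about 120 mm apart; the job was handed in at about 14 s, and sign-off returned no verdict.

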